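# Tip the tray of caps into the packing box and keep it tipped

## Robot

A 6-joint arm with a two-finger parallel gripper is mounted at the origin on a cart in front of the work surface, level with it; the furniture and walls round the work are solid. World frame = base frame: x ahead of the robot, y to its left, z up, the work surface at z = 0. Lengths are in m, angles in rad, forces in N, time in s.
With the tool pointing down it reaches from about 0.225 to 0.875 m from the base axis. Payload 3.4 kg.
Tool frame: the origin (TCP) lies at the very end of the fingers, on their centre line; the grasp point (between the pads) lies behind it (manip.grasp_offset is the z of the grasp point in the tool frame, in m); z points along the fingers, y is the line along which they close (so a half turn about z gives the same grasp; the last joint's range is limited). The gripper opens to 85 mm and grips with 20 to 120 N. Pads are 22 mm wide; open, the fingers measure 114 mm over their backs; the gripper's body (76 mm by 85 mm) begins 54 mm behind the grasp point. The pads swing forward as they close: fully open they stand 13 mm farther back than shut.
Start: joints at [-1.34, 0.276, 1.505, -0, 1.361, -0.121], TCP at [0.198, -0.54, 0.231] pointing down, gripper open.
Joint ranges: [-2.89, 2.89], [-0.75, 2.08], [0.22, 2.7], [-1.18, 4.32], [0.11, 2.71], [-2.7, 2.7]. Speed limits (rad/s): [2.57, 2.57, 3.14, 3.14, 3.14, 3.14].

## Interface

Orientations are given as a unit quaternion [w, x, y, z].
In Python, from rig import manip gives the robot as it stands.
- The arm moves only by the shell command python3 -m pendant 'ROWS' [FORCE]. ROWS is JSON, a list of rows, each an object of numbers: "dx", "dy", "dz": the shift along the tool's x, y, z in m; "rx", "ry", "rz": the turn, a rotation vector about the tool's x, y, z in degrees; "hand": the finger opening in m, from 0 to 0.0854. In form: [{"dx": .., "dy": .., "dz": .., "rx": .., "ry": .., "rz": .., "hand": ..}, ...]. A call has 1 to 12 rows; each row shifts and turns the commanded pose from where the row before left it, along the tool's axes as they then stand; what a row does not reach is not made up. A row lasts 1/12 s, in which the tool goes at most 41.7 mm and 7.16 degrees, less where a joint would pass 70% of its speed; a pose out of reach is approached as far as the arm can. A call is refused whole if a number of a shift passes 0.0417 or a number of a turn 7.16, either way. A call with a gripper value outside its range is refused whole. The fingers move at their own pace and stop on an object; FORCE is the grip in N (left out, the last holds). Time passes only in rows, so rows that do not move let the fingers close. It gives the time, the measured TCP pose, the force, the opening and the grip force at its end, in the units of the state.
- manip.get_state(): the state, without advancing time (a new reading comes with each control period).
- manip.get_image(name): name is "scene" or "top" or "wrist"; returns a dict with "frame" (400x640x3 uint8, red, green, blue), "fx", "fy", "cx", "cy" (pixels), "position" and "attitude" of the camera in the world; the wrist camera has in their place "mount" (4x4, takes a point from camera to tool coordinates, whose origin is the TCP and whose axes are the flange's). Camera axes: x right, y up, looking along -z (the intrinsics and any distortion apply to the point x, -y, -z); pixel columns grow to the right and rows downward; lengths in m; the calibration is good to about 2 mm. A picture is of the moment at which its call begins: read the wrist's pose just before it. There is no depth.
- manip.sign_off(): hands the job in; it is judged then, once.
The state is a dict: "clock": time; "qpos": joint angles; "qd": joint speeds; "effort": joint torques, N m; "position": TCP position; "ee_rot": TCP orientation; "contact_force": force on the tool from outside, world axes, zero at the start; "moment": the same for the moment, N m; "width": finger opening in m; "gripper_force": force on a finger pad.
Only numpy, scipy, OpenCV 4.12 (cv2) and the standard library are available. Lean on these libraries where they do the work, as an engineer would, in place of code of your own. Each camera call takes 0.05 s, during which the arm holds its last target. There are 200 camera calls.

## Task

By its handle, lift the scoop tray of caps straight up out of its wooden holder, still level and with all four caps in it, carry it clear of the price plates and jars to the cardboard packing box and tip it steeply, open end down, so that all four caps drop into the box. Finish still holding the empty tray there in the gripper: raised clear above the box, steeply tipped with its open end down over the box, touching nothing else. Leave the other things on the counter as they are.

Things in the scene. Friction and masses are not known exactly. Their poses are not given: they have to be found in the camera images.
- tray: Aluminium scoop tray, 130 (x) x 84 (y) mm, loose, 0.11 to 0.22 kg, standing in the wooden holder. Origin: centre of its underside, z up; -x is its open front end (no wall, no lip), +x its rear wall. Floor and walls 4 mm thick; rear and side walls 36 mm high. A bridge handle over its middle, full width, stands on two 16 mm wide uprights on the side walls, up to z = 100 mm. Caps' tops at z = 38 mm.
- tray_grip (a point): Centre of the tray's wooden handle bar: x = 0, y = 0, z = 85 mm in the tray's frame, same axes. The bar lies along y: 12 mm thick (x), 30 mm high (z), 76 mm long between the uprights. Its flat sides face +-x, so the fingers close along the tray's x axis.
- tray_lip (a point): Middle of the edge of the tray's open front end, in its floor: at x = -65, y = 0, z = 2 mm in the tray's frame.
- holder: Wooden holder fixed near the counter's front edge, at the right, 154 (x) x 108 (y) mm. Origin: centre of its underside. The tray stands on its 10 mm base between rails 32 to 40 mm high, 3 to 4 mm clear all round, heading as the tray: it comes out straight upward, free after 35 mm. Frosted clear price plates, 220 mm tall, stand fixed close to its left and right.
- pack_box: Open cardboard packing box fixed on the counter, behind the bag sealer; outside 110 x 110 mm, 70 mm high, walls and floor 4 mm, empty. Origin: centre of its underside; z up. A price plate (220 mm tall) and red jars stand between the holder and the box: carry the tray over or round them.
- cap_0: White moulded cap with a conical top, 30 mm across and 34 mm high, 12 g, loose, standing in the rear half of the tray. Origin: centre of its flat underside. The four caps are alike. They slide on the tray's floor when it is tipped by about 25 to 40 degrees.
- cap_1: White moulded cap with a conical top, 30 mm across and 34 mm high, 12 g, loose, standing in the rear half of the tray. Origin: centre of its flat underside.
- cap_2: White moulded cap with a conical top, 30 mm across and 34 mm high, 12 g, loose, standing in the rear half of the tray. Origin: centre of its flat underside.
- cap_3: White moulded cap with a conical top, 30 mm across and 34 mm high, 12 g, loose, standing in the rear half of the tray. Origin: centre of its flat underside.
- phone: Bystander: a phone in a red case lying flat (75 x 149 x 11 mm), between the bag sealer and the front edge of the counter; origin at the centre of its underside.
- marker: Bystander: a pen lying flat (11 x 136 x 12 mm), long axis y, at the front of the counter, right of the phone; origin at the centre of its underside.
- packet_short: Bystander: a small standing card packet (21 x 24 x 47 mm), on the left, beyond the packing box; origin at the centre of its underside.
- packet_tall: Bystander: a small standing card packet (21 x 24 x 53 mm), in front of the packing box, to the right of the bag sealer; origin at the centre of its underside.
- packet_thin: Bystander: a small standing card packet (12 x 30 x 58 mm), at the front of the counter, left of the holder; origin at the centre of its underside.

How it is judged:
By the outcome, as a careful person would: the job done as asked, in the order asked, and still so for the second after the job is handed in, while the arm keeps its last pose, push and grip.
It also fails if it takes over 54 s, if anything falls off the work surface, if the arm or the gripper's body presses on something with over 40 N, if the wrist force passes 120 N, or if a joint passes its speed limit or range.

## Working session

There is one attempt and no reset: what is moved stays moved. The work goes in short steps, Python scripts to look and compute and a shell command to move; the robot and the scene stay as the last step left them, time stands still between calls to the robot, and variables do not carry over. Pictures are saved under pics/ and viewed, at most 10 in all, crops included, and the job is handed in when it is done.

```bash
mkdir -p pics
cat > h.py <<'E'
import numpy as np, cv2, json
from rig import manip
from scipy.spatial.transform import Rotation as R
def rot(q): return R.from_quat([q[1],q[2],q[3],q[0]])
def snap(n,f):
    s=manip.get_state(); im=manip.get_image(n)
    cv2.imwrite('pics/'+f+'.png',im['frame'][:,:,::-1])
    d={k:(np.array(v).tolist()) for k,v in im.items() if k!='frame'}
    d['tcp']=list(map(float,s['position'])); d['q']=list(map(float,s['ee_rot']))
    json.dump(d,open('pics/'+f+'.json','w')); return d
def ray(f,u,v):
    d=json.load(open('pics/'+f+'.json'))
    c=np.array([(u-d['cx'])/d['fx'],-(v-d['cy'])/d['fy'],-1])
    if 'mount' in d:
        M=np.array(d['mount']); Rt=rot(d['q']).as_matrix()
        return np.array(d['tcp'])+Rt@M[:3,3], Rt@M[:3,:3]@c
    A=np.array(d['attitude']); A=A if A.shape==(3,3) else rot(A).as_matrix()
    return np.array(d['position']),A@c
def tri(*o):
    S=np.zeros((3,3));b=np.zeros(3);L=[]
    for f,u,v in o:
        p,d=ray(f,u,v);d=d/np.linalg.norm(d);P=np.eye(3)-np.outer(d,d);S+=P;b+=P@p;L.append((p,P))
    x=np.linalg.solve(S,b);return x.round(4),[round(float(np.linalg.norm(P@(x-p))),4) for p,P in L]
def onz(f,u,v,z):
    p,d=ray(f,u,v);return (p+d*(z-p[2])/d[2]).round(4)
E
python3 - <<'E'
from h import *
for n in('scene','top','wrist'):
    d=snap(n,n+'1'); print({k:np.round(v,3).tolist() for k,v in d.items()})
s=manip.get_state();print(s,manip.grasp_offset)
a=[cv2.imread(f'pics/{n}1.png') for n in('scene','top')]
cv2.imwrite('pics/both.png',np.vstack([cv2.resize(x,(480,300)) for x in a]))
E
```

```text
{'fx': 362.781, 'fy': 362.781, 'cx': 316.682, 'cy': 201.636, 'position': [0.047, 0.297, 0.764], 'attitude': [-0.436, -0.166, 0.323, 0.824], 'tcp': [0.198, -0.539, 0.23], 'q': [-0.001, 0.985, 0.175, -0.0]}
{'fx': 475.808, 'fy': 475.808, 'cx': 322.272, 'cy': 202.918, 'position': [0.363, -0.04, 1.369], 'attitude': [0.712, 0.041, -0.049, -0.699], 'tcp': [0.198, -0.539, 0.23], 'q': [-0.001, 0.985, 0.175, -0.0]}
{'fx': 327.831, 'fy': 327.831, 'cx': 317.51, 'cy': 202.358, 'mount': [[0.001, 0.963, 0.271, 0.069], [1.0, -0.001, -0.0, 0.001], [0.0, 0.271, -0.963, -0.143], [0.0, 0.0, 0.0, 1.0]], 'tcp': [0.198, -0.539, 0.231], 'q': [-0.001, 0.985, 0.175, -0.0]}
{'clock': 0.15, 'qpos': array([-1.34003784e+00,  2.76422604e-01,  1.50586383e+00, -1.22333472e-05,
        1.36070114e+00, -1.20956317e-01]), 'qd': array([ 0.0001413 , -0.0021026 , -0.00301213,  0.00042572, -0.00070227,
       -0.00313963]), 'effort': array([ 2.25374970e-03, -4.17144692e+01, -2.46032757e+01,  2.28492996e-05,
        7.54061504e-03, -8.84260004e-06]), 'position': array([ 0.19801239, -0.53939422,  0.23064533]), 'ee_rot': array([-6.96083319e-04,  9.84576433e-01,  1.74953598e-01, -4.42444806e-05]), 'contact_force': array([-0.29851468,  0.42404348,  0.24748305]), 'moment': array([ 0.02308132, -0.01101905, -0.06212847]), 'gripper_force': 0.0, 'width': 0.08530521851488795} -0.0187
```

View pics/scene1.png

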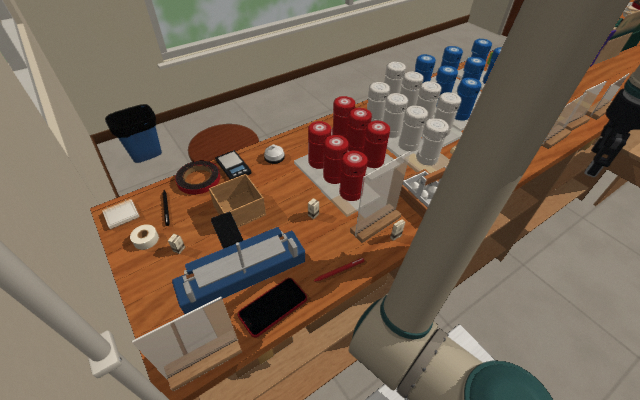

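View pics/top1.png

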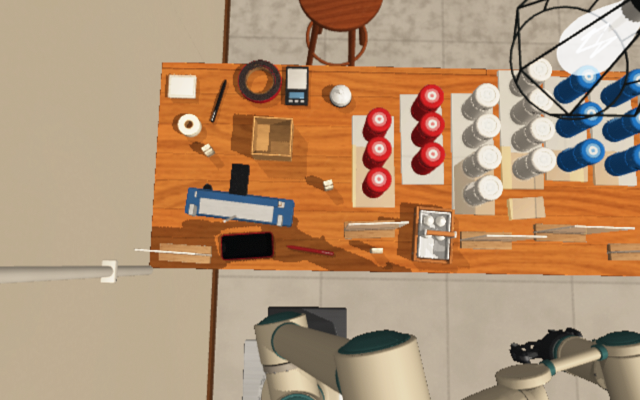

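View pics/wrist1.png

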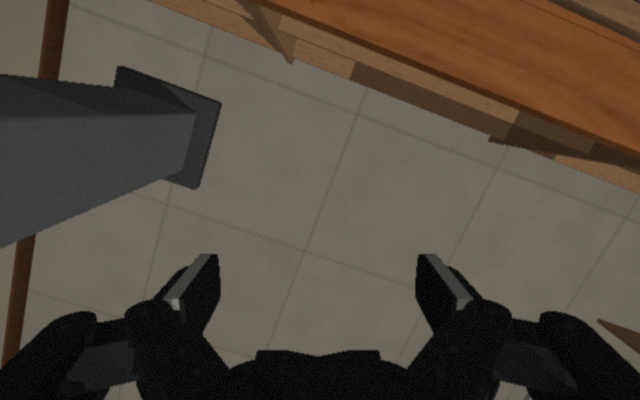

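The scene view shows the box left at (237,200), and the tray partly behind the arm at (425,190). In the top view the tray is at (433,233), the box at (272,137), with a plate at (375,227) and red jars around (378,150). I'll enlarge those areas.

Run:
```python
from h import *
a=cv2.imread('pics/top1.png');s=cv2.imread('pics/scene1.png')
f=lambda im,x,y,w,h:cv2.resize(im[y:y+h,x:x+w],(400,300),interpolation=cv2.INTER_CUBIC)
# top tray x5, top box x5, scene box x5, scene tray x5
cv2.imwrite('pics/c1.png',np.vstack([np.hstack([f(a,395,195,80,60*1+20)if 0 else f(a,390,203,88,66),f(a,232,105,80,60)]),np.hstack([f(s,197,168,80,60),f(s,345,150,120,90)])]))
for n,u,v in(('tray',433,233),('box',272,137)): print(n,onz('top1',u,v,0.06))
```

```text
tray [ 0.4533 -0.3591  0.06  ]
box [0.7157 0.093  0.06  ]
```

View pics/c1.png

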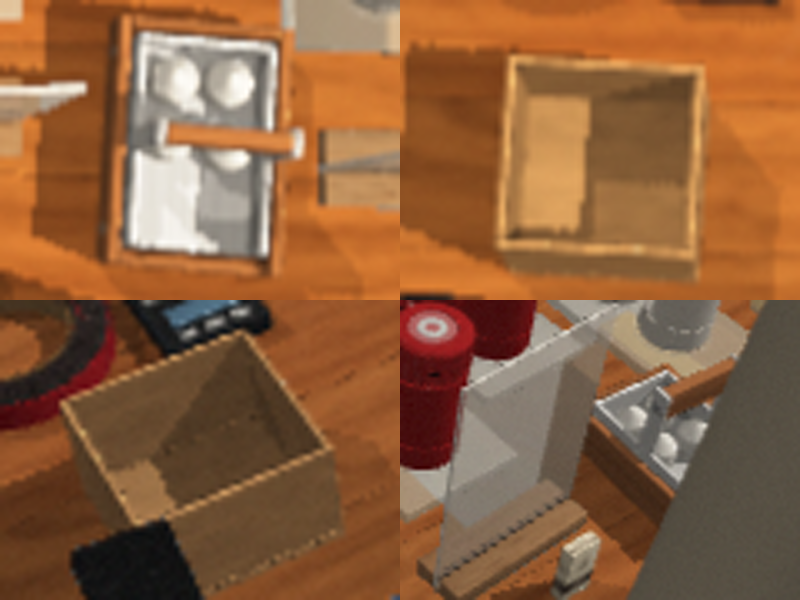

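Caps sit at the far (+x) end, so the open end faces the robot. I'll move above the tray with tool x toward +y and look with the wrist camera.

```bash
cat >> h.py <<'E'
def delta(p,Rt):
    s=manip.get_state(); r=rot(s['ee_rot'])
    print('tool shift mm',(r.inv().apply(np.array(p)-s['position'])*1000).round(1),'turn deg',np.degrees((r.inv()*Rt).as_rotvec()).round(1))
def down(yaw): # tool x at yaw (deg), z down
    c,s=np.cos(np.radians(yaw)),np.sin(np.radians(yaw)); return R.from_matrix(np.array([[c,s,0],[s,-c,0],[0,0,-1]]))
E
python3 -m pendant '[{"dz":-0.04},{"dz":-0.04},{"dz":-0.04},{"dz":-0.03},{"dx":0.038,"dy":-0.01},{"dx":0.038,"dy":-0.01},{"dx":0.038,"dy":-0.01},{"dx":0.038,"dy":-0.01},{"dx":0.038,"dy":-0.01},{"dx":0.038,"dy":-0.01},{"dx":0.038,"dy":-0.01},{"dx":0.038,"dy":-0.01}]'
python3 -m pendant '[{"rz":-7},{"rz":-7},{"rz":-7},{"rz":-7},{"rz":-7},{"rz":-7},{"rz":-7},{"rz":-7},{"rz":-7},{"rz":-7},{},{}]'
python3 - <<'E'
from h import *
snap('wrist','w2');snap('scene','s2');print(manip.get_state()['qpos'].round(2));delta((.453,-.359,.33),down(90))
E
```

```text
[-1.34  0.28  1.51  0.    1.36 -0.12]
tool shift mm [301.5 -81.7 -99. ] turn deg [ -0.   -0.  -69.8]invalid input
invalid input
```

View pics/w2.png

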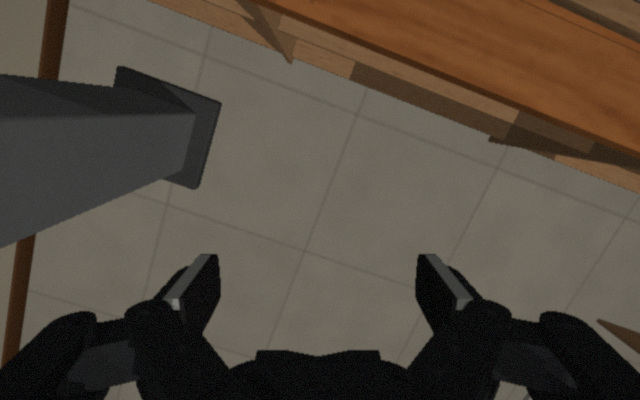

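The move was refused, so the picture is unchanged; rows probably need every key.

```bash
python3 -m pendant '[{"dx":0,"dy":0,"dz":-0.04,"rx":0,"ry":0,"rz":0,"hand":0.085}]'
```

```text
clock: 0.33
position: [0.1967, -0.5341, 0.263]
ee_rot: [-0.01, 0.985, 0.175, -0.001]
contact_force: [0.2, 0.6, -0.7]
width: 0.085
gripper_force: 0.0
```

```bash
python3 -m pendant '[{"dx":0,"dy":0,"dz":-0.04,"rx":0,"ry":0,"rz":0,"hand":0.085},{"dx":0,"dy":0,"dz":-0.04,"rx":0,"ry":0,"rz":0,"hand":0.085},{"dx":0,"dy":0,"dz":-0.03,"rx":0,"ry":0,"rz":0,"hand":0.085},{"dx":0.038,"dy":-0.01,"dz":0,"rx":0,"ry":0,"rz":0,"hand":0.085},{"dx":0.038,"dy":-0.01,"dz":0,"rx":0,"ry":0,"rz":0,"hand":0.085},{"dx":0.038,"dy":-0.01,"dz":0,"rx":0,"ry":0,"rz":0,"hand":0.085},{"dx":0.038,"dy":-0.01,"dz":0,"rx":0,"ry":0,"rz":0,"hand":0.085},{"dx":0.038,"dy":-0.01,"dz":0,"rx":0,"ry":0,"rz":0,"hand":0.085},{"dx":0.038,"dy":-0.01,"dz":0,"rx":0,"ry":0,"rz":0,"hand":0.085},{"dx":0.038,"dy":-0.01,"dz":0,"rx":0,"ry":0,"rz":0,"hand":0.085},{"dx":0.038,"dy":-0.01,"dz":0,"rx":0,"ry":0,"rz":0,"hand":0.085}]'
python3 -m pendant '[{"dx":0,"dy":0,"dz":0,"rx":0,"ry":0,"rz":-7,"hand":0.085},{"dx":0,"dy":0,"dz":0,"rx":0,"ry":0,"rz":-7,"hand":0.085},{"dx":0,"dy":0,"dz":0,"rx":0,"ry":0,"rz":-7,"hand":0.085},{"dx":0,"dy":0,"dz":0,"rx":0,"ry":0,"rz":-7,"hand":0.085},{"dx":0,"dy":0,"dz":0,"rx":0,"ry":0,"rz":-7,"hand":0.085},{"dx":0,"dy":0,"dz":0,"rx":0,"ry":0,"rz":-7,"hand":0.085},{"dx":0,"dy":0,"dz":0,"rx":0,"ry":0,"rz":-7,"hand":0.085},{"dx":0,"dy":0,"dz":0,"rx":0,"ry":0,"rz":-7,"hand":0.085},{"dx":0,"dy":0,"dz":0,"rx":0,"ry":0,"rz":-7,"hand":0.085},{"dx":0,"dy":0,"dz":0,"rx":0,"ry":0,"rz":-7,"hand":0.085},{"dx":0,"dy":0,"dz":0,"rx":0,"ry":0,"rz":0,"hand":0.085}]'
python3 - <<'E'
from h import *
snap('wrist','w3');snap('scene','s3');print(manip.get_state()['qpos'].round(2));delta((.453,-.359,.33),down(90))
E
```

```text
clock: 1.25
position: [0.4572, -0.3585, 0.3814]
ee_rot: [0.0, 0.985, 0.175, 0.0]
contact_force: [-0.8, -0.9, 0.8]
width: 0.0851
gripper_force: 0.0
clock: 2.17
position: [0.4559, -0.3599, 0.3811]
ee_rot: [-0.0, 0.705, 0.709, -0.0]
contact_force: [0.4, -0.6, 0.0]
width: 0.0853
gripper_force: 0.0
[-0.79  0.24  1.19 -0.    1.71 -0.79]
tool shift mm [ 0.9 -2.9 51.2] turn deg [-0. -0. -0.]
```

View pics/w3.png

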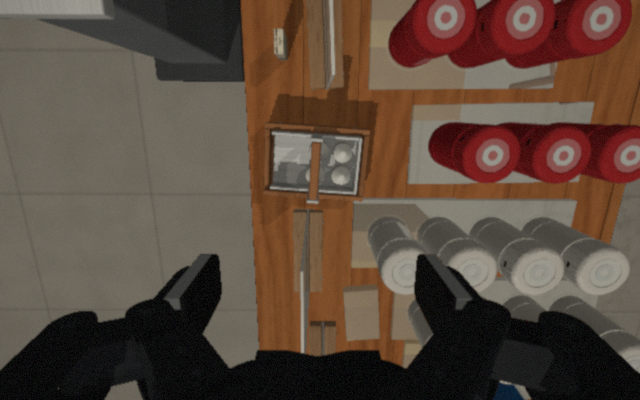

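The wrist view shows the tray at (317,165), the handle bar ends near (318,140) and (313,203), and plates at (330,40) and (305,270). I'll enlarge this along with the new scene view.

Run:
```python
from h import *
f=lambda n,x,y,w,h,W,H:cv2.resize(cv2.imread(f'pics/{n}.png')[y:y+h,x:x+w],(W,H),interpolation=cv2.INTER_CUBIC)
l=f('w3',250,60,120,180,400,600)
cv2.imwrite('pics/c2.png',np.hstack([l,np.vstack([f('top1',390,203,88,66,400,300),f('s3',345,150,120,90,400,300)])]))
```

```text
(no output)
```

View pics/c2.png

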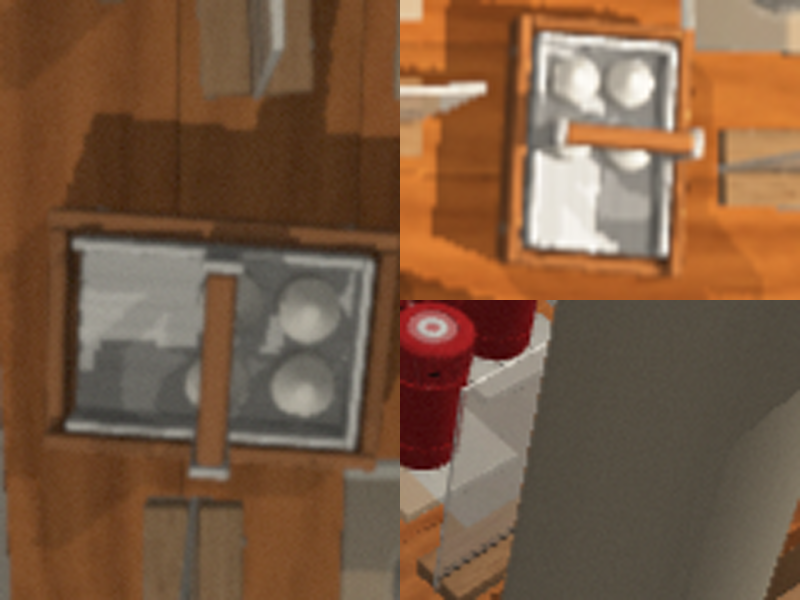

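Run:
```python
from h import *
w=lambda u,v:('w3',250+u/3.3333,60+v/3.3333)
t=lambda u,v:('top1',390+(u-400)/4.5455,203+v/4.5455)
for n,a,b in(('handle+y',w(223,268),t(563,134)),('handle-y',w(210,472),t(698,143)),('rear+y',w(374,258),t(542,36)),('rear-y',w(353,447),t(679,46)),('front-y',w(70,427),t(667,258))):print(n,*tri(a,b))
print('Lplate top',onz(*t(487,88),.22),'Lbase',onz(*w(258,97),.02),'Rbase',onz(*w(193,497),.02),onz(*t(720,165),.02))
c=lambda u,v:('top1',232+(u-400)/5,105+v/5)
s=lambda u,v:('scene1',197+u/5,168+(v-300)/5)
# box rim outer corners: top far-left, far-right, near-left, near-right
for a,b in((c(510,57),s(62,403)),(c(704,66),s(243,334)),(c(498,248),s(140,527)),(c(697,250),s(331,447))):print('box',*tri(a,b),onz(*a,.07))
```

```text
handle+y [ 0.4533 -0.3296  0.0991] [0.0018, 0.0018]
handle-y [ 0.4496 -0.4174  0.0733] [0.0002, 0.0002]
rear+y [ 0.516  -0.3275  0.0596] [0.0019, 0.0019]
rear-y [ 0.5016 -0.3888  0.139 ] [0.0009, 0.0009]
front-y [ 0.3817 -0.4125  0.0157] [0.0012, 0.0012]
Lplate top [ 0.4671 -0.2624  0.22  ] Lbase [ 0.4696 -0.262   0.02  ] Rbase [ 0.4408 -0.4445  0.02  ] [ 0.4397 -0.4467  0.02  ]
box [0.7721 0.1443 0.0669] [0.0006, 0.0006] [0.7714 0.1445 0.07  ]
box [0.7715 0.0362 0.0613] [0.0005, 0.0005] [0.7685 0.0352 0.07  ]
box [0.6611 0.1472 0.0735] [0.0006, 0.0006] [0.6615 0.1472 0.07  ]
box [0.6648 0.0376 0.0635] [0.001, 0.001] [0.6627 0.0364 0.07  ]
```

Box centre is about (0.716, 0.091), rim height about 0.066, consistent with 0.07. The handle's height is poorly conditioned from these views, so I'll take a second wrist view, lower and shifted.

```bash
python3 -m pendant '[{"dx":0.03,"dy":0,"dz":0.03,"rx":0,"ry":0,"rz":0,"hand":0.085},{"dx":0.03,"dy":0,"dz":0.03,"rx":0,"ry":0,"rz":0,"hand":0.085},{"dx":0.03,"dy":0,"dz":0.03,"rx":0,"ry":0,"rz":0,"hand":0.085},{"dx":0,"dy":0,"dz":0,"rx":0,"ry":0,"rz":0,"hand":0.085},{"dx":0,"dy":0,"dz":0,"rx":0,"ry":0,"rz":0,"hand":0.085}]'
python3 - <<'E'
from h import *
snap('wrist','w4')
w=lambda u,v:('w3',250+u/3.3333,60+v/3.3333)
print([onz(*w(*p),.11) for p in((223,268),(210,472))])
im=cv2.imread('pics/w4.png')
cv2.imwrite('pics/c4.png',cv2.resize(im[150:330,230:400],None,fx=3.3,fy=3.3,interpolation=cv2.INTER_CUBIC))
print([ (lambda d:(d['tcp']))(json.load(open('pics/w4.json')))])
E
```

```text
clock: 2.68
position: [0.4539, -0.2688, 0.2904]
ee_rot: [-0.003, 0.706, 0.708, -0.0]
contact_force: [-0.5, -0.4, 1.3]
width: 0.0847
gripper_force: 0.0
[array([ 0.4549, -0.3278,  0.11  ]), array([ 0.4502, -0.4069,  0.11  ])]
[[0.4538752140765798, -0.26882512954720555, 0.2903991985819032]]
```

View pics/c4.png

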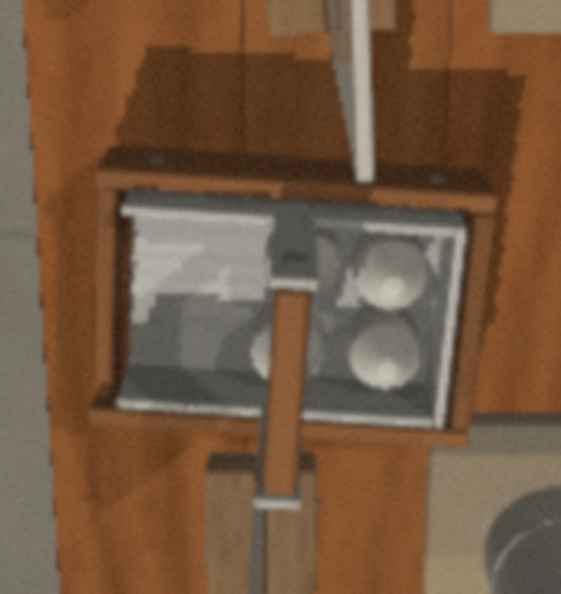

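The crop shows upright tops at (294,284) and (277,503), rear wall corners at (465,230) and (440,424), and the left plate's top corner at (364,180).

Run:
```python
from h import *
w=lambda u,v:('w3',250+u/3.3333,60+v/3.3333)
k=lambda u,v:('w4',230+u/3.3,150+v/3.3)
for n,a,b in(('handle+y',w(223,268),k(294,284)),('handle-y',w(210,472),k(277,503)),('rear+y',w(374,258),k(463,230)),('rear-y',w(353,447),k(440,424)),('Lplate',w(283,2),k(364,180))):print(n,*tri(a,b))
print([onz(*k(*p),.11) for p in((294,284),(277,503))],[onz(*k(*p),.046) for p in((465,230),(440,424),(123,208),(117,404))])
print('Lp',onz(*k(364,180),.22))
```

```text
handle+y [ 0.4549 -0.3279  0.1092] [0.0, 0.0]
handle-y [ 0.4499 -0.407   0.1097] [0.0003, 0.0003]
rear+y [ 0.5182 -0.3284  0.0522] [0.0007, 0.0007]
rear-y [ 0.514  -0.4137  0.0421] [0.0002, 0.0002]
Lplate [ 0.4682 -0.2543  0.2464] [0.0009, 0.0009]
[array([ 0.455 , -0.3276,  0.11  ]), array([ 0.4496, -0.4069,  0.11  ])] [array([ 0.5193, -0.3305,  0.046 ]), array([ 0.5132, -0.4116,  0.046 ]), array([ 0.3907, -0.3225,  0.046 ]), array([ 0.3853, -0.4037,  0.046 ])]
Lp [ 0.4691 -0.2618  0.22  ]
```

Handle tops measured at z 0.1095 (expected 0.110), centre (0.4523,-0.367), tray yaw −3.7°. All consistent, so I'll descend.

```bash
python3 - <<'E'
from h import *
delta((.4523,-.3672,.076),down(86.3)); delta((.4523,-.3672,.29),down(86.3))
E
python3 -m pendant '[{"dx":-0.025,"dy":0,"dz":0,"rx":0,"ry":0,"rz":0,"hand":0.085},{"dx":-0.025,"dy":0,"dz":0,"rx":0,"ry":0,"rz":0,"hand":0.085},{"dx":-0.025,"dy":0,"dz":0,"rx":0,"ry":0,"rz":0,"hand":0.085},{"dx":-0.024,"dy":0,"dz":0,"rx":0,"ry":0,"rz":0,"hand":0.085},{"dx":0,"dy":0,"dz":0,"rx":0,"ry":0,"rz":3.7,"hand":0.085},{"dx":0,"dy":0,"dz":0,"rx":0,"ry":0,"rz":0,"hand":0.085},{"dx":0,"dy":0,"dz":0,"rx":0,"ry":0,"rz":0,"hand":0.085}]'
python3 - <<'E'
from h import *
delta((.4523,-.3672,.076),down(86.3))
E
```

```text
tool shift mm [-95.9  -3.5 216.8] turn deg [-0.   0.   3.8]
tool shift mm [-96.   -3.6   2.8] turn deg [-0.   0.   3.8]
clock: 3.32
position: [0.4566, -0.3724, 0.2943]
ee_rot: [0.002, 0.729, 0.685, 0.0]
contact_force: [0.5, 0.1, -0.5]
width: 0.0849
gripper_force: 0.0
tool shift mm [  5.4  -5.2 218.3] turn deg [0.1 0.1 0.1]
```

```bash
python3 -m pendant '[{"dx":0.005,"dy":-0.005,"dz":0,"rx":0,"ry":0,"rz":0,"hand":0.085},{"dx":0,"dy":0,"dz":0.03,"rx":0,"ry":0,"rz":0,"hand":0.085},{"dx":0,"dy":0,"dz":0.03,"rx":0,"ry":0,"rz":0,"hand":0.085},{"dx":0,"dy":0,"dz":0.03,"rx":0,"ry":0,"rz":0,"hand":0.085},{"dx":0,"dy":0,"dz":0.02,"rx":0,"ry":0,"rz":0,"hand":0.085},{"dx":0,"dy":0,"dz":0,"rx":0,"ry":0,"rz":0,"hand":0.085},{"dx":0,"dy":0,"dz":0,"rx":0,"ry":0,"rz":0,"hand":0.085}]'
python3 - <<'E'
from h import *
delta((.4523,-.3672,.076),down(86.3))
E
```

```text
clock: 3.9
position: [0.451, -0.3644, 0.183]
ee_rot: [-0.001, 0.728, 0.685, -0.0]
contact_force: [-0.9, -0.7, 0.6]
width: 0.0849
gripper_force: 0.0
tool shift mm [ -2.8   1.5 107. ] turn deg [-0.1 -0.   0.2]
```

```bash
python3 -m pendant '[{"dx":-0.002,"dy":0.001,"dz":0.02,"rx":0,"ry":0,"rz":0,"hand":0.085},{"dx":0,"dy":0,"dz":0.02,"rx":0,"ry":0,"rz":0,"hand":0.085},{"dx":0,"dy":0,"dz":0.02,"rx":0,"ry":0,"rz":0,"hand":0.085},{"dx":0,"dy":0,"dz":0.02,"rx":0,"ry":0,"rz":0,"hand":0.085},{"dx":0,"dy":0,"dz":0.017,"rx":0,"ry":0,"rz":0,"hand":0.085},{"dx":0,"dy":0,"dz":0.01,"rx":0,"ry":0,"rz":0,"hand":0.085},{"dx":0,"dy":0,"dz":0,"rx":0,"ry":0,"rz":0,"hand":0.085},{"dx":0,"dy":0,"dz":0,"rx":0,"ry":0,"rz":0,"hand":0.085},{"dx":0,"dy":0,"dz":0,"rx":0,"ry":0,"rz":0,"hand":0.085}]'
python3 - <<'E'
from h import *
delta((.4523,-.3672,.076),down(86.3))
E
```

```text
clock: 4.65
position: [0.4533, -0.3684, 0.0778]
ee_rot: [0.002, 0.729, 0.685, -0.0]
contact_force: [-0.4, -0.2, 1.0]
width: 0.0847
gripper_force: 0.0
tool shift mm [ 1.1 -1.   1.8] turn deg [0.2 0.1 0.2]
```

```bash
python3 -m pendant '[{"dx":0,"dy":-0.001,"dz":0.002,"rx":0,"ry":0,"rz":0,"hand":0.06},{"dx":0,"dy":0,"dz":0,"rx":0,"ry":0,"rz":0,"hand":0.04},{"dx":0,"dy":0,"dz":0,"rx":0,"ry":0,"rz":0,"hand":0.025},{"dx":0,"dy":0,"dz":0,"rx":0,"ry":0,"rz":0,"hand":0.018},{"dx":0,"dy":0,"dz":0,"rx":0,"ry":0,"rz":0,"hand":0.014},{"dx":0,"dy":0,"dz":0,"rx":0,"ry":0,"rz":0,"hand":0.01},{"dx":0,"dy":0,"dz":0,"rx":0,"ry":0,"rz":0,"hand":0},{"dx":0,"dy":0,"dz":0,"rx":0,"ry":0,"rz":0,"hand":0},{"dx":0,"dy":0,"dz":0,"rx":0,"ry":0,"rz":0,"hand":0},{"dx":0,"dy":0,"dz":0,"rx":0,"ry":0,"rz":0,"hand":0}]' 60
python3 -m pendant '[{"dx":0,"dy":0,"dz":0,"rx":0,"ry":0,"rz":0,"hand":0},{"dx":0,"dy":0,"dz":0,"rx":0,"ry":0,"rz":0,"hand":0},{"dx":0,"dy":0,"dz":0,"rx":0,"ry":0,"rz":0,"hand":0},{"dx":0,"dy":0,"dz":0,"rx":0,"ry":0,"rz":0,"hand":0}]' 60
python3 -c "
from h import *
delta((.4523,-.3672,.076),down(86.3))"
```

```text
clock: 5.48
position: [0.4513, -0.3674, 0.074]
ee_rot: [0.0, 0.729, 0.685, 0.0]
contact_force: [0.1, -0.5, 0.8]
width: 0.0111
gripper_force: 59.5
clock: 5.82
position: [0.4513, -0.3673, 0.074]
ee_rot: [0.0, 0.729, 0.685, 0.0]
contact_force: [1.7, 0.4, 1.3]
width: 0.0113
gripper_force: 59.5
tool shift mm [ 0.2  1.  -2. ] turn deg [0.  0.  0.2]
```

```bash
python3 -m pendant '[{"dx":0,"dy":0,"dz":-0.005,"rx":0,"ry":0,"rz":0,"hand":0},{"dx":0,"dy":0,"dz":-0.008,"rx":0,"ry":0,"rz":0,"hand":0},{"dx":0,"dy":0,"dz":-0.01,"rx":0,"ry":0,"rz":0,"hand":0},{"dx":0,"dy":0,"dz":-0.012,"rx":0,"ry":0,"rz":0,"hand":0},{"dx":0,"dy":0,"dz":-0.012,"rx":0,"ry":0,"rz":0,"hand":0},{"dx":0,"dy":0,"dz":-0.01,"rx":0,"ry":0,"rz":0,"hand":0},{"dx":0,"dy":0,"dz":-0.005,"rx":0,"ry":0,"rz":0,"hand":0},{"dx":0,"dy":0,"dz":0,"rx":0,"ry":0,"rz":0,"hand":0}]' 80
python3 -m pendant '[{"dx":0,"dy":0,"dz":-0.01,"rx":0,"ry":0,"rz":0,"hand":0},{"dx":0,"dy":0,"dz":-0.02,"rx":0,"ry":0,"rz":0,"hand":0},{"dx":0,"dy":0,"dz":-0.03,"rx":0,"ry":0,"rz":0,"hand":0},{"dx":0,"dy":0,"dz":-0.03,"rx":0,"ry":0,"rz":0,"hand":0},{"dx":0,"dy":0,"dz":-0.03,"rx":0,"ry":0,"rz":0,"hand":0},{"dx":0,"dy":0,"dz":-0.03,"rx":0,"ry":0,"rz":0,"hand":0},{"dx":0,"dy":0,"dz":-0.03,"rx":0,"ry":0,"rz":0,"hand":0},{"dx":0,"dy":0,"dz":-0.02,"rx":0,"ry":0,"rz":0,"hand":0},{"dx":0,"dy":0,"dz":-0.015,"rx":0,"ry":0,"rz":0,"hand":0},{"dx":0,"dy":0,"dz":-0.008,"rx":0,"ry":0,"rz":0,"hand":0},{"dx":0,"dy":0,"dz":0,"rx":0,"ry":0,"rz":0,"hand":0},{"dx":0,"dy":0,"dz":0,"rx":0,"ry":0,"rz":0,"hand":0}]'
python3 - <<'E'
from h import *
snap('wrist','w5')
im=cv2.imread('pics/w5.png');cv2.imwrite('pics/c5.png',im)
delta((.45,-.367,.36),down(86.3));print(manip.get_state()['qpos'].round(2))
E
```

```text
clock: 6.48
position: [0.4518, -0.368, 0.1377]
ee_rot: [0.002, 0.729, 0.685, -0.0]
contact_force: [-0.0, -0.5, -2.2]
width: 0.0111
gripper_force: 77.9
clock: 7.48
position: [0.4509, -0.367, 0.3583]
ee_rot: [-0.001, 0.729, 0.685, -0.0]
contact_force: [-0.5, -0.2, -2.6]
width: 0.0109
gripper_force: 78.1
tool shift mm [-0.2 -0.7 -2.5] turn deg [-0.1 -0.1  0.2]
[-0.8   0.25  1.24 -0.    1.66 -0.74]
```

View pics/c5.png

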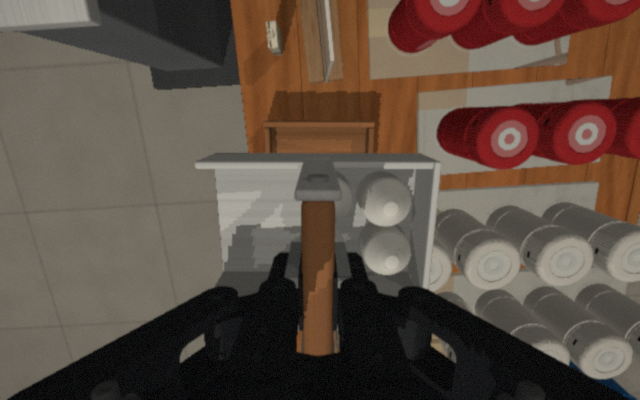

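The tray is held level with its caps, tool at z 0.358. Carry it high toward the box, logging joint data so I can fit the arm's kinematics for the tipping pose.

```bash
cat > log.py <<'E'
from h import *
s=manip.get_state();open('log.txt','a').write(json.dumps([*map(float,s['qpos']),*map(float,s['position']),*map(float,s['ee_rot'])])+'\n')
E
python3 log.py
python3 -m pendant '[{"dx":0.01,"dy":0.005,"dz":0,"rx":0,"ry":0,"rz":0,"hand":0},{"dx":0.02,"dy":0.01,"dz":0,"rx":0,"ry":0,"rz":0,"hand":0},{"dx":0.03,"dy":0.015,"dz":0,"rx":0,"ry":0,"rz":0,"hand":0},{"dx":0.034,"dy":0.017,"dz":0,"rx":0,"ry":0,"rz":0,"hand":0},{"dx":0.034,"dy":0.017,"dz":0,"rx":0,"ry":0,"rz":0,"hand":0},{"dx":0.034,"dy":0.017,"dz":0,"rx":0,"ry":0,"rz":0,"hand":0},{"dx":0.034,"dy":0.017,"dz":0,"rx":0,"ry":0,"rz":0,"hand":0},{"dx":0.03,"dy":0.015,"dz":0,"rx":0,"ry":0,"rz":0,"hand":0},{"dx":0.02,"dy":0.01,"dz":0,"rx":0,"ry":0,"rz":0,"hand":0},{"dx":0.01,"dy":0.005,"dz":0,"rx":0,"ry":0,"rz":0,"hand":0},{"dx":0,"dy":0,"dz":0,"rx":0,"ry":0,"rz":0,"hand":0}]'; python3 log.py
python3 -m pendant '[{"dx":0.01,"dy":0.005,"dz":0,"rx":0,"ry":0,"rz":0,"hand":0},{"dx":0.02,"dy":0.01,"dz":0,"rx":0,"ry":0,"rz":0,"hand":0},{"dx":0.03,"dy":0.015,"dz":0,"rx":0,"ry":0,"rz":0,"hand":0},{"dx":0.034,"dy":0.017,"dz":0,"rx":0,"ry":0,"rz":0,"hand":0},{"dx":0.034,"dy":0.017,"dz":0,"rx":0,"ry":0,"rz":0,"hand":0},{"dx":0.03,"dy":0.015,"dz":0,"rx":0,"ry":0,"rz":0,"hand":0},{"dx":0.02,"dy":0.01,"dz":0,"rx":0,"ry":0,"rz":0,"hand":0},{"dx":0.01,"dy":0.005,"dz":0,"rx":0,"ry":0,"rz":0,"hand":0},{"dx":0,"dy":0,"dz":0,"rx":0,"ry":0,"rz":0,"hand":0}]'; python3 log.py
tail -n 3 log.txt
```

```text
clock: 8.45
position: [0.5954, -0.1168, 0.3576]
ee_rot: [-0.001, 0.727, 0.686, -0.0]
contact_force: [0.4, -0.3, -1.0]
width: 0.0106
gripper_force: 78.1
clock: 9.2
position: [0.7009, 0.0632, 0.3577]
ee_rot: [-0.001, 0.728, 0.685, -0.0]
contact_force: [0.8, 0.8, -2.5]
width: 0.011
gripper_force: 78.2
[-0.8027607304511023, 0.24594536013291574, 1.2424949142112922, -6.901193703708763e-05, 1.655848325878519, -0.7409278992177413, 0.45073720061973915, -0.36680753693429735, 0.35749779410945065, -0.001347383056479163, 0.7286279112477456, 0.6849084236140252, -5.265166130655021e-05]
[-0.30895201681655515, 0.28747564350938465, 1.1845866026244802, 0.0010759476413594907, 1.6718101191504138, -0.25083821819476754, 0.5953960058027252, -0.11677517159911224, 0.35756351334242437, -0.0012565091756489674, 0.727314346094642, 0.6863033266391658, -8.362792168949021e-05]
[-0.008993091050593713, 0.4533654747101113, 0.9294991152314374, 0.00026624710799154735, 1.7599089464662852, 0.051737070034237304, 0.700940682697417, 0.06319433387278343, 0.35772331863714846, -0.0005029071546320448, 0.7282316406632617, 0.6853308046603644, -0.00033586435521644736]
```

```bash
python3 -m pendant '[{"dx":0,"dy":0,"dz":-0.03,"rx":3,"ry":0,"rz":0,"hand":0},{"dx":0,"dy":0,"dz":-0.03,"rx":5,"ry":0,"rz":0,"hand":0},{"dx":0,"dy":0,"dz":0,"rx":0,"ry":0,"rz":0,"hand":0},{"dx":0,"dy":0,"dz":0,"rx":0,"ry":0,"rz":0,"hand":0}]' >/dev/null; python3 log.py
python3 -m pendant '[{"dx":0,"dy":0,"dz":0,"rx":-5,"ry":0,"rz":0,"hand":0},{"dx":0,"dy":0,"dz":0,"rx":-3,"ry":0,"rz":0,"hand":0},{"dx":0,"dy":0,"dz":0.03,"rx":0,"ry":5,"rz":0,"hand":0},{"dx":0,"dy":0,"dz":0.03,"rx":0,"ry":3,"rz":0,"hand":0},{"dx":0,"dy":0,"dz":0,"rx":0,"ry":0,"rz":0,"hand":0},{"dx":0,"dy":0,"dz":0,"rx":0,"ry":0,"rz":0,"hand":0}]'>/dev/null; python3 log.py
python3 -m pendant '[{"dx":0,"dy":0,"dz":0,"rx":0,"ry":-5,"rz":0,"hand":0},{"dx":0,"dy":0,"dz":0,"rx":0,"ry":-3,"rz":0,"hand":0},{"dx":0,"dy":0,"dz":0,"rx":0,"ry":0,"rz":0,"hand":0}]'; python3 log.py
cat > kin.py <<'E'
from h import *
from scipy.optimize import least_squares
D=[json.loads(l) for l in open('log.txt')]
D.append([-1.34003784,.276422604,1.50586383,0,1.36070114,-.120956317,.19801239,-.53939422,.23064533,-6.96e-4,.984576,.174954,0])
D=np.array(D)
Ry=lambda t:R.from_euler('y',t); Rz=lambda t:R.from_euler('z',t)
def fk(q,P,s4):
    a,L1,L2,e,H,Lt,d,o1=P
    B=Rz(q[0]); Fu=Ry(q[1]); Ff=Ry(q[1]+q[2])
    p=np.array([a,d,H])+Fu.apply([0,0,L1])+Ff.apply([e,0,L2])
    T=B*Ff*Rz(s4*q[3])*Ry(q[4])
    T6=T*Rz(q[5])
    return B.apply(p)+T.apply([0,0,Lt]), T6
def res(P,s4): return np.concatenate([fk(r[:6],P,s4)[0]-r[6:9] for r in D]+[[1e-3*P[3],1e-3*P[0]]])
fits={s:least_squares(res,[0,.4,.35,0,.2,.25,.07,0],args=(s,)) for s in(1,-1)}
s4=min(fits,key=lambda s:fits[s].cost); P=fits[s4].x
# tool offset: R_meas = T6*C
def C():
    return R.concatenate([fk(r[:6],P,s4)[1].inv()*rot(r[9:13]) for r in D])
E
python3 - <<'E'
from kin import *
for s in fits: print(s,fits[s].cost,np.abs(fits[s].fun).max().round(4),fits[s].x.round(4))
for s in(1,-1):
    print(s,np.round([np.degrees((fk(r[:6],P,s)[1].inv()*rot(r[9:13])).as_rotvec()) for r in D],1))
E
```

```text
clock: 10.28
position: [0.7039, 0.0671, 0.3581]
ee_rot: [0.007, 0.728, 0.686, 0.006]
contact_force: [-0.5, 1.0, -1.2]
width: 0.0112
gripper_force: 78.8
1 1.8320654420969707e-09 0.0001 [-0.      0.6297  0.4211  0.0604  0.1368  0.3645  0.0694  0.    ]
-1 0.0014974785028813585 0.0297 [ 0.0027  0.5903  0.4331  0.0049 -0.355  -0.1089  0.0746  0.    ]
1 [[-0.  0. 90.]
 [-0. -0. 90.]
 [-0.  0. 90.]
 [-0.  0. 90.]
 [-0.  0. 90.]
 [-0.  0. 90.]
 [-0.  0. 90.]]
-1 [[  0.   -0.   90. ]
 [ -0.1   0.1  90. ]
 [ -0.    0.   90. ]
 [ -0.4   0.5  89.7]
 [-12.3  12.4  87. ]
 [  0.1  -0.1  90. ]
 [ -0.    0.   90. ]]
```

The kinematics fit to 0.1 mm. Next, find a tray yaw for which the whole tip stays inside the joint ranges.

```bash
cat >> kin.py <<'E'
lo=np.array([-2.89,-.75,.22,-1.18,.11,-2.7])+.03; hi=np.array([2.89,2.08,2.7,4.32,2.71,2.7])-.03
LIP=np.array([0,-.065,.062])
def ik(p,Rt,q0):
    f=lambda q:np.concatenate([(fk(q,P,1)[0]-p)*5,((fk(q,P,1)[1]*Rz(np.pi/2)).inv()*Rt).as_rotvec()])
    r=least_squares(f,np.clip(q0,lo,hi),bounds=(lo,hi)); return r.x,np.abs(r.fun).max()
def pose(yaw,tilt,lip): # tray yaw, tilt deg
    Rt=down(90+yaw)*R.from_euler('x',-tilt,degrees=True); return np.array(lip)-Rt.apply(LIP),Rt
E
python3 - <<'E'
from kin import *
q0=manip.get_state()['qpos']
for yaw in range(-180,180,15):
    q=q0.copy();w=np.radians(yaw); q[5]-=w
    u=np.array([np.cos(w),np.sin(w)]); lip=np.r_[np.array([.7165,.0915])+.012*u,.10]
    errs=[];J=0;qp=None
    for t in(0,10,20,30,40,50,60,70):
        p,Rt=pose(yaw,t,lip);q,e=ik(p,Rt,q);errs.append(e)
        if qp is not None:J=max(J,np.abs(q-qp).max())
        qp=q
    wr=p-Rt.apply([0,0,.3645])
    print(yaw,'maxerr',np.round(max(errs),3),'e70',round(errs[-1],3),'step',round(J,2),'q70',q.round(2),'tcp',p.round(3),'wrist',wr.round(2))
E
```

```text
-180 maxerr 0.467 e70 0.267 step 0.57 q70 [ 0.09  1.2   0.25 -0.4   2.68  2.67] tcp [0.741 0.092 0.182] wrist [1.08 0.09 0.31]
-165 maxerr 0.237 e70 0.197 step 0.33 q70 [ 0.13  1.2   0.25 -0.47  2.68  2.64] tcp [0.74  0.098 0.182] wrist [1.07 0.19 0.31]
-150 maxerr 0.148 e70 0.148 step 0.25 q70 [ 0.22  1.23  0.25 -0.84  2.64  2.24] tcp [0.737 0.104 0.182] wrist [1.03 0.27 0.31]
-135 maxerr 0.034 e70 0.034 step 0.25 q70 [ 0.29  1.25  0.25 -1.02  2.55  2.01] tcp [0.733 0.108 0.182] wrist [0.98 0.35 0.31]
-120 maxerr 0.0 e70 0.0 step 0.18 q70 [ 0.36  1.14  0.52 -0.98  2.34  2.06] tcp [0.729 0.112 0.182] wrist [0.9  0.41 0.31]
-105 maxerr 0.0 e70 0.0 step 0.17 q70 [ 0.43  1.01  0.83 -0.98  2.08  2.12] tcp [0.723 0.115 0.182] wrist [0.81 0.45 0.31]
-90 maxerr 0.0 e70 0.0 step 0.18 q70 [ 0.49  0.89  1.11 -1.04  1.83  2.15] tcp [0.716 0.116 0.182] wrist [0.72 0.46 0.31]
-75 maxerr 0.0 e70 0.0 step 0.18 q70 [ 0.53  0.78  1.37 -1.13  1.59  2.2 ] tcp [0.71  0.115 0.182] wrist [0.62 0.45 0.31]
-60 maxerr 0.101 e70 0.101 step 0.21 q70 [ 0.53  0.66  1.53 -1.15  1.39  2.14] tcp [0.704 0.112 0.182]
[... 1204 characters left out ...]
  1.03  1.74 -2.27] tcp [0.716 0.067 0.182] wrist [ 0.72 -0.28  0.31]
105 maxerr 0.0 e70 0.0 step 0.17 q70 [-0.39  0.89  1.1   0.94  1.97 -2.24] tcp [0.723 0.068 0.182] wrist [ 0.81 -0.26  0.31]
120 maxerr 0.0 e70 0.0 step 0.16 q70 [-0.32  1.01  0.82  0.89  2.21 -2.22] tcp [0.729 0.071 0.182] wrist [ 0.9  -0.23  0.31]
135 maxerr 0.0 e70 0.0 step 0.18 q70 [-0.24  1.14  0.51  0.88  2.46 -2.18] tcp [0.733 0.075 0.182] wrist [ 0.98 -0.17  0.31]
150 maxerr 0.04 e70 0.04 step 0.26 q70 [-0.17  1.25  0.25  0.89  2.67 -2.17] tcp [0.737 0.079 0.182] wrist [ 1.03 -0.09  0.31]
165 maxerr 0.186 e70 0.123 step 0.28 q70 [-0.1   1.22  0.25  0.62  2.68 -2.49] tcp [0.74  0.085 0.182] wrist [ 1.07 -0.    0.31]
```

Run:
```python
from kin import *
for a,b in(((377,181),(445,17)),((377,149),(525,17)),((378,118),(605,17))):
    print(tri(('top1',*a),('w3',*b)))
# scene lids
print(tri(('top1',377,181),('scene1',355,159)),tri(('top1',377,149),('scene1',337,144)),tri(('top1',378,118),('scene1',320,129)))
print('counter left edge',onz('top1',155,200,0),'wall?',onz('top1',228,30,-.7))
```

```text
(array([ 0.585 , -0.1955,  0.1401]), [0.0038, 0.0038])
(array([ 0.6693, -0.1952,  0.1416]), [0.0027, 0.0027])
(array([ 0.7514, -0.1964,  0.145 ]), [0.0012, 0.0012])
(array([ 0.58  , -0.1935,  0.1469]), [0.0005, 0.0005]) (array([ 0.6656, -0.1961,  0.1387]), [0.0032, 0.0032]) (array([ 0.7515, -0.199 ,  0.1352]), [0.0032, 0.0032])
counter left edge [0.5378 0.4312 0.    ] wall? [ 1.4197  0.388  -0.7   ]
```

Jar tops are about 0.145 m, so tray yaw +90° (wrist on the jar side, at z over 0.3) is clear. First yaw the tray at this height.

```bash
python3 -m pendant '[{"dx":0,"dy":0,"dz":0,"rx":0,"ry":0,"rz":-3,"hand":0},{"dx":0,"dy":0,"dz":0,"rx":0,"ry":0,"rz":-6,"hand":0},{"dx":0,"dy":0,"dz":0,"rx":0,"ry":0,"rz":-6,"hand":0},{"dx":0,"dy":0,"dz":0,"rx":0,"ry":0,"rz":-6,"hand":0},{"dx":0,"dy":0,"dz":0,"rx":0,"ry":0,"rz":-6,"hand":0},{"dx":0,"dy":0,"dz":0,"rx":0,"ry":0,"rz":-6,"hand":0},{"dx":0,"dy":0,"dz":0,"rx":0,"ry":0,"rz":-6,"hand":0},{"dx":0,"dy":0,"dz":0,"rx":0,"ry":0,"rz":-6,"hand":0},{"dx":0,"dy":0,"dz":0,"rx":0,"ry":0,"rz":-3,"hand":0},{"dx":0,"dy":0,"dz":0,"rx":0,"ry":0,"rz":0,"hand":0}]'
python3 -m pendant '[{"dx":0,"dy":0,"dz":0,"rx":0,"ry":0,"rz":-3,"hand":0},{"dx":0,"dy":0,"dz":0,"rx":0,"ry":0,"rz":-6,"hand":0},{"dx":0,"dy":0,"dz":0,"rx":0,"ry":0,"rz":-6,"hand":0},{"dx":0,"dy":0,"dz":0,"rx":0,"ry":0,"rz":-6,"hand":0},{"dx":0,"dy":0,"dz":0,"rx":0,"ry":0,"rz":-6,"hand":0},{"dx":0,"dy":0,"dz":0,"rx":0,"ry":0,"rz":-6,"hand":0},{"dx":0,"dy":0,"dz":0,"rx":0,"ry":0,"rz":-6,"hand":0},{"dx":0,"dy":0,"dz":0,"rx":0,"ry":0,"rz":-4,"hand":0},{"dx":0,"dy":0,"dz":0,"rx":0,"ry":0,"rz":-2,"hand":0},{"dx":0,"dy":0,"dz":0,"rx":0,"ry":0,"rz":0,"hand":0},{"dx":0,"dy":0,"dz":0,"rx":0,"ry":0,"rz":0,"hand":0}]'
python3 - <<'E'
from kin import *
p,Rt=pose(90,0,[.7165,.117,.098]);print(p);delta(p,Rt)
E
```

```text
clock: 11.12
position: [0.7037, 0.0645, 0.3568]
ee_rot: [0.008, 0.387, 0.922, 0.003]
contact_force: [-0.1, -0.3, -1.2]
width: 0.0116
gripper_force: 78.8
clock: 12.03
position: [0.7034, 0.0646, 0.3559]
ee_rot: [0.007, 0.006, 1.0, -0.0]
contact_force: [-0.3, 0.0, -1.7]
width: 0.0107
gripper_force: 78.8
[0.7165 0.182  0.16  ]
tool shift mm [ -8.9 117.6 196. ] turn deg [-0.   0.8 -0.7]
```

Move level to the pour-ready pose: sideways first, then down.

```bash
python3 -m pendant '[{"dx":-0.003,"dy":0.01,"dz":0,"rx":0,"ry":0,"rz":0,"hand":0},{"dx":-0.003,"dy":0.02,"dz":0,"rx":0,"ry":0.7,"rz":-0.7,"hand":0},{"dx":-0.002,"dy":0.025,"dz":0.01,"rx":0,"ry":0,"rz":0,"hand":0},{"dx":-0.001,"dy":0.025,"dz":0.015,"rx":0,"ry":0,"rz":0,"hand":0},{"dx":0,"dy":0.02,"dz":0.02,"rx":0,"ry":0,"rz":0,"hand":0},{"dx":0,"dy":0.012,"dz":0.025,"rx":0,"ry":0,"rz":0,"hand":0},{"dx":0,"dy":0.005,"dz":0.025,"rx":0,"ry":0,"rz":0,"hand":0},{"dx":0,"dy":0,"dz":0.025,"rx":0,"ry":0,"rz":0,"hand":0},{"dx":0,"dy":0,"dz":0.02,"rx":0,"ry":0,"rz":0,"hand":0},{"dx":0,"dy":0,"dz":0.01,"rx":0,"ry":0,"rz":0,"hand":0},{"dx":0,"dy":0,"dz":0,"rx":0,"ry":0,"rz":0,"hand":0},{"dx":0,"dy":0,"dz":0,"rx":0,"ry":0,"rz":0,"hand":0}]'
python3 - <<'E'
from kin import *
p,Rt=pose(90,0,[.7165,.117,.098]);delta(p,Rt)
s=manip.get_state();print(s['position']+rot(s['ee_rot']).apply(LIP),s['qpos'].round(2))
E
```

```text
clock: 13.03
position: [0.7125, 0.1819, 0.205]
ee_rot: [0.0, -0.001, 1.0, -0.0]
contact_force: [-0.5, 0.1, -1.1]
width: 0.011
gripper_force: 78.8
tool shift mm [-4.   0.1 45. ] turn deg [-0.   0.   0.1]
[0.71269605 0.11685721 0.14306728] [ 0.16  0.53  1.15 -0.    1.45 -1.42]
```

```bash
python3 -m pendant '[{"dx":-0.002,"dy":0,"dz":0.01,"rx":0,"ry":0,"rz":0,"hand":0},{"dx":-0.002,"dy":0,"dz":0.015,"rx":0,"ry":0,"rz":0,"hand":0},{"dx":0,"dy":0,"dz":0.013,"rx":0,"ry":0,"rz":0,"hand":0},{"dx":0,"dy":0,"dz":0.006,"rx":0,"ry":0,"rz":0,"hand":0},{"dx":0,"dy":0,"dz":0,"rx":0,"ry":0,"rz":0,"hand":0},{"dx":0,"dy":0,"dz":0,"rx":0,"ry":0,"rz":0,"hand":0},{"dx":0,"dy":-0.008,"dz":-0.0075,"rx":-7,"ry":0,"rz":0,"hand":0},{"dx":0,"dy":-0.008,"dz":-0.0075,"rx":-7,"ry":0,"rz":0,"hand":0},{"dx":0,"dy":0,"dz":0,"rx":0,"ry":0,"rz":0,"hand":0},{"dx":0,"dy":0,"dz":0,"rx":0,"ry":0,"rz":0,"hand":0}]'
python3 - <<'E'
from kin import *
p,Rt=pose(90,14,[.7165,.117,.098]);delta(p,Rt)
s=manip.get_state();print(s['position']+rot(s['ee_rot']).apply(LIP),s['qpos'].round(2))
E
```

```text
clock: 13.87
position: [0.7176, 0.1613, 0.1764]
ee_rot: [0.002, 0.001, 0.993, 0.121]
contact_force: [-0.4, -0.1, -1.6]
width: 0.0111
gripper_force: 79.3
tool shift mm [1.1 3.  3.4] turn deg [-0.1  0.2 -0.1]
[0.71773784 0.11310101 0.10067159] [ 0.01  0.53  1.26  0.25  1.35 -1.62]
```

```bash
python3 -m pendant '[{"dx":0,"dy":-0.005,"dz":-0.006,"rx":-7,"ry":0,"rz":0,"hand":0},{"dx":0,"dy":-0.008,"dz":-0.0075,"rx":-7,"ry":0,"rz":0,"hand":0},{"dx":0,"dy":-0.008,"dz":-0.0075,"rx":-7,"ry":0,"rz":0,"hand":0},{"dx":0,"dy":-0.008,"dz":-0.0075,"rx":-7,"ry":0,"rz":0,"hand":0},{"dx":0,"dy":-0.008,"dz":-0.0075,"rx":-7,"ry":0,"rz":0,"hand":0},{"dx":0,"dy":-0.008,"dz":-0.0075,"rx":-7,"ry":0,"rz":0,"hand":0},{"dx":0,"dy":-0.008,"dz":-0.0075,"rx":-7,"ry":0,"rz":0,"hand":0},{"dx":0,"dy":-0.008,"dz":-0.0075,"rx":-7,"ry":0,"rz":0,"hand":0},{"dx":0,"dy":0,"dz":0,"rx":0,"ry":0,"rz":0,"hand":0},{"dx":0,"dy":0,"dz":0,"rx":0,"ry":0,"rz":0,"hand":0},{"dx":0,"dy":0,"dz":0,"rx":0,"ry":0,"rz":0,"hand":0},{"dx":0,"dy":0,"dz":0,"rx":0,"ry":0,"rz":0,"hand":0}]'
python3 - <<'E'
from kin import *
p,Rt=pose(90,70,[.7165,.113,.16]);delta(p,Rt)
s=manip.get_state();print(s['position']+rot(s['ee_rot']).apply(LIP),s['qpos'].round(2))
E
```

```text
clock: 14.87
position: [0.7168, 0.0858, 0.1835]
ee_rot: [0.001, -0.004, 0.82, 0.572]
contact_force: [0.2, 0.1, -0.8]
width: 0.0108
gripper_force: 79.6
tool shift mm [  0.   52.1 -28.6] turn deg [-0.2 -0.2  0.4]
[0.71700372 0.12149315 0.10112562] [-0.43  0.77  1.37  1.03  1.72 -2.27]
```

```bash
python3 -m pendant '[{"dx":0,"dy":0.008,"dz":-0.004,"rx":0,"ry":0,"rz":0,"hand":0},{"dx":0,"dy":0.016,"dz":-0.008,"rx":0,"ry":0,"rz":0,"hand":0},{"dx":0,"dy":0.018,"dz":-0.01,"rx":0,"ry":0,"rz":0,"hand":0},{"dx":0,"dy":0.009,"dz":-0.006,"rx":0,"ry":0,"rz":0,"hand":0},{"dx":0,"dy":0,"dz":0,"rx":0,"ry":0,"rz":0,"hand":0},{"dx":0,"dy":0,"dz":0,"rx":0,"ry":0,"rz":0,"hand":0},{"dx":0,"dy":0,"dz":0,"rx":0,"ry":0,"rz":0,"hand":0},{"dx":0,"dy":0,"dz":0,"rx":0,"ry":0,"rz":0,"hand":0}]'
python3 - <<'E'
from kin import *
s=manip.get_state();print(s['position']+rot(s['ee_rot']).apply(LIP))
for n in('scene','top','wrist'):snap(n,n+'6')
f=lambda n,x,y,w,h:cv2.resize(cv2.imread(f'pics/{n}.png')[y:y+h,x:x+w],(400,300),interpolation=cv2.INTER_CUBIC)
cv2.imwrite('pics/fin.png',np.vstack([np.hstack([f('scene6',177,118,160,120),f('top6',212,80,120,90)]),np.hstack([f('wrist6',0,0,640,400),f('top6',140,50,420,250)])]))
E
```

```text
clock: 15.53
position: [0.716, 0.0754, 0.2374]
ee_rot: [-0.001, -0.001, 0.819, 0.573]
contact_force: [-0.2, -1.2, -1.6]
width: 0.0108
gripper_force: 79.7
[0.71574499 0.1113482  0.15510306]
```

View pics/fin.png

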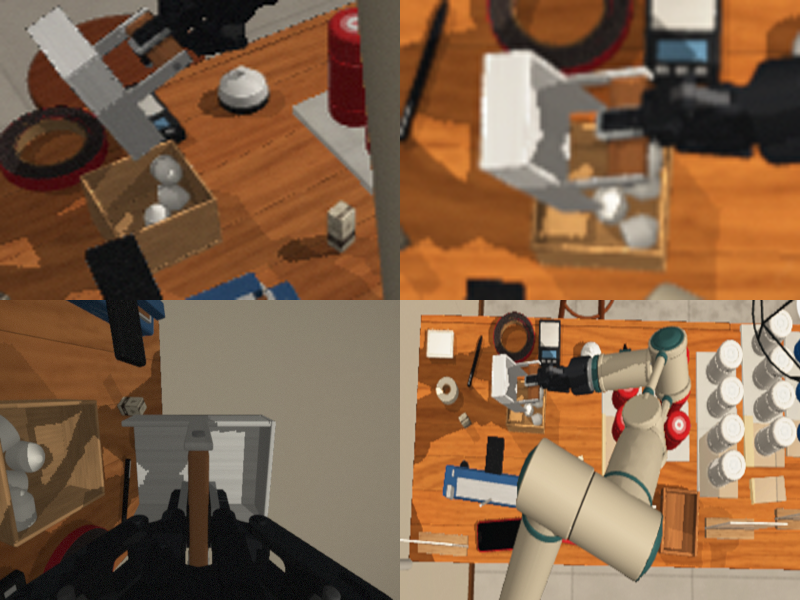

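The final view shows the tray steeply tipped and raised over the box, with three white caps clearly inside: scene crop (165,170), (172,195), (157,214). A fourth is cut off at the left edge of the wrist view. I'll back the tray up a little, which also centres it over the box, and count the caps by image code.

```bash
python3 -m pendant '[{"dx":0,"dy":-0.004,"dz":-0.012,"rx":0,"ry":0,"rz":0,"hand":0},{"dx":0,"dy":-0.004,"dz":-0.012,"rx":0,"ry":0,"rz":0,"hand":0},{"dx":0,"dy":-0.003,"dz":-0.008,"rx":0,"ry":0,"rz":0,"hand":0},{"dx":0,"dy":0,"dz":0,"rx":0,"ry":0,"rz":0,"hand":0},{"dx":0,"dy":0,"dz":0,"rx":0,"ry":0,"rz":0,"hand":0},{"dx":0,"dy":0,"dz":0,"rx":0,"ry":0,"rz":0,"hand":0}]'
python3 - <<'E'
from kin import *
s=manip.get_state();print(s['position']+rot(s['ee_rot']).apply(LIP))
snap('wrist','w7');snap('scene','s7')
def amap(f,x0,x1,y0,y1,st):
    hsv=cv2.cvtColor(cv2.imread(f'pics/{f}.png'),cv2.COLOR_BGR2HSV)
    for y in range(y0,y1,st*2):print(y,''.join(('.' if hsv[y,x,1]>75 else ' -=+*#@'[min(6,hsv[y,x,2]//37)]) for x in range(x0,x1,st)))
amap('w7',0,220,100,330,2)
E
```

```text
clock: 16.18
position: [0.7165, 0.0407, 0.2389]
ee_rot: [-0.0, -0.001, 0.819, 0.573]
contact_force: [0.0, -0.3, -2.1]
width: 0.0107
gripper_force: 79.6
[0.71648298 0.07672527 0.1566413 ]
100 ..............................................................................................................
104 ..............................................................................................................
108 ..............................................................................................................
112 ..............................................................................................................
116 ..............................................................................................................
120 ..............................................................................................................
124 ..............................................................................................................
128 ........................................................................................................
[... 5054 characters left out ...]
 .          
308 ....................................................................... .        ......    ..      .. .  .    
312 ......................................................................      . ......   .    .    ...          
316 ......................................................................  .   ..... ..   ..          .  .       
320 ................................................................... .  . . .      ..          .. .            
324 ..................................................................  .     ..   .  .         .  .              
328 ...................................................................  ..       .      ..   .         .. . . .
```

Four distinct caps lie inside the box in the code map, roughly at pixels (72,165), (98,195), (82,228) and (92,260). The tray is held steeply tipped and clear above the box, so I'm handing it in.

```bash
python3 -c "
from rig import manip
print(manip.sign_off())"
```

```text
the job is handed in; nothing more can be done
None
```

I handed the job in at about 16 s: the camera views show all four caps in the packing box (one of them only partly visible), and the tray is still held, tipped about 70° open end down, its lip about 85 mm above the rim.

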